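Dock the vial carriage, then set the gas valve two turns open

ROBOT

A 6-joint arm with a two-finger parallel gripper is mounted at the origin on the work surface. World frame = base frame: x ahead of the robot, y to its left, z up, the work surface at z = 0. Lengths are in mm, angles in degrees, forces in N, time in s.
With the tool pointing down it reaches from about 350 to 850 mm from the base axis. Payload 8.1 kg.
Tool frame: the origin (TCP) lies between the finger pads; the fingertips stand r.nose_length ahead of it and the grasp point (between the pads) lies 3 mm ahead of it (r.nose_length is the distance from the TCP to the fingertips, in mm); x points along the fingers, y is the direction in which the jaws open and shut, and the axes are right-handed (so a half turn about x gives the same grasp; the last joint's range is limited). The gripper opens to 85 mm and grips with 20 to 120 N. Pads are 22 mm wide; open, the fingers measure 114 mm over their backs; the gripper's body (76 mm by 85 mm) begins 54 mm behind the grasp point. The pads swing forward as they close: fully open they stand 13 mm farther back than shut.
Start: joints at [-72.846, 7.471, 85.268, -0, 87.261, -4.893], TCP at [225.244, -556.121, 253.292] pointing down, gripper open.
Joint ranges: [-169.43, 169.43], [-51.17, 129.36], [1.28, 143.12], [-76.62, 256.62], [0, 156.53], [-152.29, 152.29]. Speed limits (degrees/s): [136.94, 136.94, 159.86, 180, 180, 180].

INTERFACE

Orientations are given as [roll, pitch, yaw] about the fixed x, y, z axes, in that order (R = Rz(yaw) Ry(pitch) Rx(roll)).
In Python, from bench import sense, optics, order, r gives the robot as it stands.
- The arm moves only by the tool carry_out, never from a script. Its argument "commands" is one flat list of numbers, 7 for each row, row after row: the shift along the tool's x, y, z in m, then the turn, a rotation vector about the tool's x, y, z in degrees, then the closure, from -1 (fully open) to 1 (shut), so that 0 is half open. A call has 1 to 12 rows; each row is the pose to reach, as a shift and turn from the pose measured when the call began, along the tool's axes at that moment; what a row does not reach only later rows make up. A row lasts 1/8 s, in which the tool goes at most 62.5 mm and 10.7 degrees, less where a joint would pass 70% of its speed; a pose out of reach is approached as far as the arm can. A call with a gripper value outside its range is refused whole. The fingers move at their own pace and stop on an object; "grip_force" is the grip in N (left out, the last holds). Time passes only in rows, so rows that repeat a pose let the fingers close. It gives the time, the measured TCP pose, the force and the opening at its end, in the units of the state.
- sense(): the state, without advancing time (a new reading comes with each control period).
- optics.snapshot(name): name is "scene" or "side" or "wrist"; returns (picture, depth): 384x512x3 uint8, red, green, blue; 384x512 float32, mm along the optical axis (not along the pixel's ray), 0 where there is no reading.
- optics.calibration(name): a dict with "mtx" (3x3 intrinsics, pixels), "extrinsics" (4x4, takes a point from camera to world coordinates). Camera axes: x right, y up, looking along -z (the intrinsics and any distortion apply to the point x, -y, -z); pixel columns grow to the right and rows downward; lengths in mm; the calibration is good to about 2 mm. The wrist camera is an equidistant fisheye: a pixel r from the principal point sees the ray r / f radians off the axis. A picture is of the moment at which its call begins: read the wrist's pose just before it. calibration takes no time and is no camera call; for the wrist camera it gives the pose at the moment of the call.
- order.hand_in(): hands the job in, once; it reports no verdict.
The state is a dict: "time": time; "joint_pos": joint angles; "qd": joint speeds; "joint_efforts": joint torques, N m; "tool_pos": TCP position; "tcp_rot": TCP orientation; "ft_force": force on the tool from outside, world axes, zero at the start; "wrist_torque": the same for the moment, N m; "finger_gap": finger opening in mm.
Only numpy, scipy, OpenCV 4.12 (cv2) and the standard library are available. Lean on these libraries where they do the work, as an engineer would, in place of code of your own. Each camera call takes 0.05 s, during which the arm holds its last target. There are 200 camera calls.

TASK

First push the vial carriage along its slide by the orange paddle, under the nozzle head, until the spring detent snaps in and it sits fully home. Then close the red gas handwheel clockwise to its stop, back it off exactly two full turns, and finish there while still gripping the wheel's black crank handle between the fingers: do not let go. Leave the beaker, the blue tip box and the sample jar where they are.

Things in the scene. Friction and masses are not known exactly. Their poses are not given: they have to be found in the camera images.
- slide: Fixed aluminium slide, 120 x 350 x 10 mm, lying flat on the bench; its +y axis is the direction in which the carriage is pushed home. Origin on the bench under the slide; the plate reaches from 205 mm behind to 145 mm ahead of it along y. Over the point y = +40 mm stands a white nozzle head (135 x 72 mm, underside 180 mm above the bench, top 210 mm) with six thin steel nozzles hanging down to 104 mm, on a grey post 200 mm tall at x = +68 mm.
- carriage (a joint): Travel of the grey carriage with a blue block of six glass vials, in m: 0 near end, 0.100 fully home against the end stop; starts at 0 to 0.03. Friction 1 to 2 N; from 0.085 a cam rides up a brass spring ball (8 to 13 N of push in all), passes it at 0.094 and drops home. A push that stops short can leave it on the ball: follow through to the stop. Home holds by itself against a few N.
- paddle (a point): Centre of the upright orange push paddle at the rear (-y) end of the carriage: 56 mm wide (slide x), 12 mm thick (slide y), 52 mm tall, its top 26 mm above this point and 76 mm above the bench. The point moves with the carriage along the slide's +y. Ahead of it is a 66 mm free gap to the blue block (front to back over the low carriage plate, whose top is 24 mm above the bench); the vials' tops are 88 mm above the bench. Axes as the slide's.
- handwheel (a joint): Opening of the valve's red handwheel, in rad: 0 is the closed stop, it grows counter-clockwise seen from above (opening) to an open stop at 20.4. Two turns open is 12.57. It starts between 2.5 and 7.2 (0.4 to 1.15 turns open). Upright axis; friction torque about 0.1 N m (about 2 to 3 N at the handle); it stays where it is left.
- wheel_centre (a point): Centre of the red three-spoke handwheel on its upright axis, 86 mm above the bench, at the middle height of the rim. Rim 90 mm across its centre line, bar 12 mm thick; the wheel does not rise as it turns. Below it is a brass valve on a fixed 90 x 90 mm steel base. A fixed white pointer on the valve, under the rim, marks where the handle stands when closed. The axes turn with the wheel, x towards the crank handle.
- crank_handle: Black upright round crank handle on the rim of the handwheel, 16 mm in diameter, 50 mm tall. Origin at its centre, 120 mm above the bench (handle from 95 to 145 mm), 45 mm from the wheel's axis. It revolves freely on its own pin, so a gripper can hold it firmly and carry it round in a circle without turning.
- beaker: Bystander: loose glass beaker, 68 mm in diameter, 85 mm tall, origin under its centre. Not to be disturbed.
- tip_box: Bystander: loose blue box, 85 x 120 x 50 mm, origin under its centre. Not to be disturbed.
- sample_jar: Bystander: loose amber jar with a red cap, 50 mm in diameter, 70 mm tall, origin under its centre. Not to be disturbed.
There are look-alikes about, which are no part of the job. What is shaped like the part that bears handwheel but turquoise is not meant.

How it is judged (in metres and radians):
On the way, in this order (a step that is already met when the one before it is completed fails the run):
1. the carriage is fully home in its detent (value of joint carriage above 0.096 m), for 0.2 s.
2. the handwheel is closed to its stop (value of joint handwheel below 0.07 rad), for 0.1 s.
3. the handwheel is two turns open (value of joint handwheel between 12.3064 and 12.8264 rad), for 0.2 s.
At the end, for the whole second after the job is handed in: The carriage is home (within 4 mm of its end stop); the handwheel, having been closed to its stop (within 4 degrees), is two turns open within 15 degrees and at rest; the crank handle is still held between the fingers (contact over 2 N, grasp point within 30 mm of the handle's centre) (all of step 3 and value of joint carriage above 0.096 m and velocity of joint handwheel between -0.1 and 0.1 rad/s and contact force between the fingers and crank_handle above 2 N and distance between the grasp point and crank_handle below 0.03 m); the arm keeps its last pose, push and grip.
It fails at once if the beaker is disturbed (moved over 25 mm or tipped) (distance of beaker from where it was at the start of the episode above 0.025 m or angle between beaker's own z axis and vertical above 0.5 rad).
It fails at once if the tip box is disturbed (moved over 25 mm or tipped) (distance of tip_box from where it was at the start of the episode above 0.025 m or angle between tip_box's own z axis and vertical above 0.5 rad).
It fails at once if the sample jar is disturbed (moved over 25 mm or tipped) (distance of sample_jar from where it was at the start of the episode above 0.025 m or angle between sample_jar's own z axis and vertical above 0.5 rad).
It also fails if it takes over 72 s, if anything falls off the work surface, if the arm or the gripper's body presses on something with over 40 N, if the wrist force passes 120 N, or if a joint passes its speed limit or range.

## Working session

There is one attempt and no reset: what is moved stays moved. The work goes in short steps, Python scripts to look and compute and a tool call to move; the robot and the scene stay as the last step left them, time stands still between calls to the robot, and variables do not carry over. Pictures are saved under pics/ and viewed, about 8 in all and at most 12, crops included, and the job is handed in when it is done.

Besides the shell and the picture viewer there is one more tool, called as a command line: name --argument value ..., lists and objects as JSON in quotes. carry_out: Moves the arm, as the interface text tells. Its arguments: {"type":"object","properties":{"commands":{"type":"array","items":{"type":"number"}},"grip_force":{"type":"number"}},"required":["commands"]}

```bash
ls; mkdir -p pics
cat > h.py <<'E'
import numpy as np, cv2
from bench import sense, optics, order, r
def pts(name,d,K,T):
    v,u=np.indices(d.shape); z=d
    P=np.stack([(u-K[0,2])*z/K[0,0],-(v-K[1,2])*z/K[1,1],-z,np.ones_like(z)],-1)
    return (P@T.T)[...,:3]
def shot(name):
    c=optics.calibration(name); p,d=optics.snapshot(name)
    return p,d,np.array(c["mtx"]),np.array(c["extrinsics"])
E
python3 - <<'E'
from h import *
s=sense();print(s, r.nose_length)
for n in("scene","side"):
    p,d,K,T=shot(n); np.savez(f"{n}.npz",p=p,d=d,K=K,T=T); cv2.imwrite(f"pics/{n}0.png",cv2.resize(p[...,::-1],(800,600)))
    print(n,K,T,optics.calibration(n).keys())
E
```

```text
pics
{'time': 0.0, 'joint_pos': array([-7.28468692e+01,  7.51423040e+00,  8.53312773e+01,  2.59744879e-04,
        8.72609211e+01, -4.89416626e+00]), 'qd': array([ 0.00746593, -0.0400348 , -0.03422338, -0.0138945 , -0.01888289,
        0.08076983]), 'joint_efforts': array([-1.31553294e-03, -5.69390774e+01, -5.00562215e+01, -2.43783124e-04,
        1.48435420e-02, -1.63006376e-06]), 'tool_pos': array([ 225.08105576, -555.62276339,  252.23439156]), 'tcp_rot': array([-95.0338268 ,  89.8935708 , 107.01345763]), 'ft_force': array([-0.16672311,  0.31086262, -0.19247892]), 'wrist_torque': array([ 0.00132174, -0.02780057, -0.01942387]), 'finger_gap': 85.76952579774742} 22.0
scene [[438.55280639   0.         263.71332953]
 [  0.         438.55280639 192.89806516]
 [  0.           0.           1.        ]] [[-6.73095871e-01 -5.79450427e-01  4.59542328e-01  1.09468160e+03]
 [ 7.39460736e-01 -5.17378163e-01  4.30717605e-01  4.80090235e+02]
 [-1.18223347e-02  6.29727750e-01  7.76725945e-01  9.65177304e+02]
 [ 0.00000000e+00  0.00000000e+00  0.00000000e+00  1.00000000e+00]] dict_keys(['mtx', 'extrinsics'])
side [[355.54804892   0.         258.92509376]
 [  0.         355.54804892 189.35847838]
 [  0.           0.           1.        ]] [[ 9.88669476e-01  8.03405727e-02 -1.26799287e-01  4.66616444e+02]
 [-1.49005950e-01  6.27472816e-01 -7.64248057e-01 -5.83475100e+02]
 [ 1.81629794e-02  7.74482574e-01  6.32334444e-01  5.80748831e+02]
 [ 0.00000000e+00  0.00000000e+00  0.00000000e+00  1.00000000e+00]] dict_keys(['mtx', 'extrinsics'])
```

View pics/scene0.png

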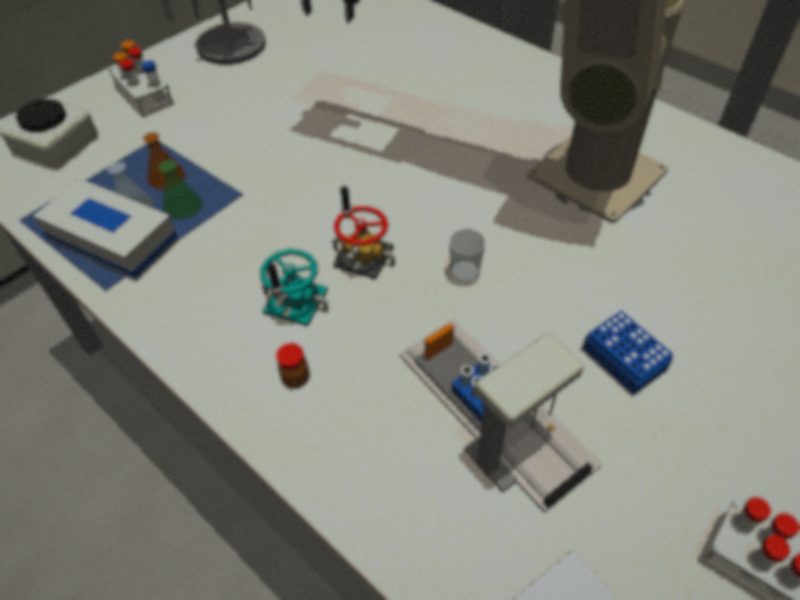

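View pics/side0.png

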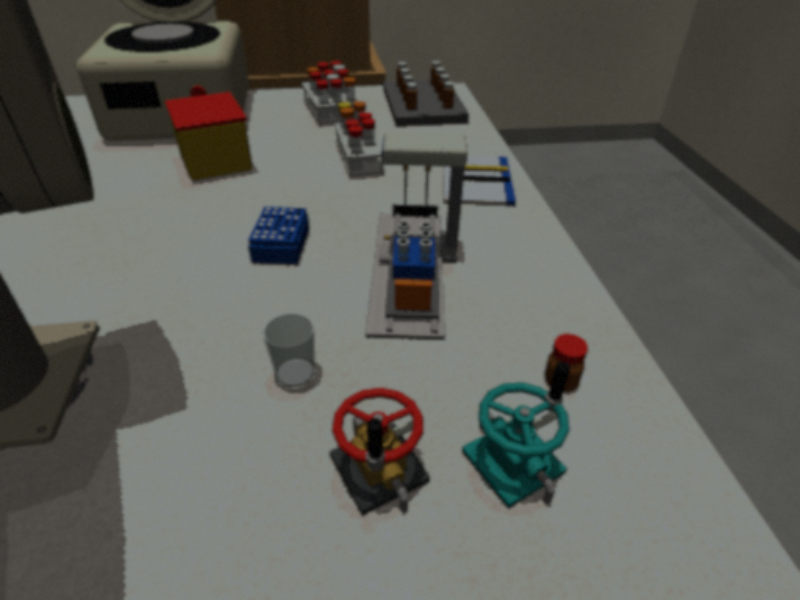

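The scene view (800×600) shows two wheels of the same shape. The red one is at (360,225) on a brass valve and the turquoise one is at (288,272). The red one is meant, since turquoise is ruled out. Other positions:

| Thing | Scene | Side |
|---|---|---|
| Orange paddle | (438,340) | (413,293) |
| Beaker | (466,255) | (290,350) |
| Jar | (292,365) | (567,362) |
| Tip box | (628,350) | – |
| Red wheel | (360,225) | (378,425) |
| Crank handle | – | (375,438) |

Next I'll measure these.

Run:
```python
from h import *
for n in("scene","side"):
    f=np.load(n+".npz");p,d,K,T=f["p"],f["d"],f["K"],f["T"]
    P=pts(n,d,K,T); hsv=cv2.cvtColor(p,cv2.COLOR_RGB2HSV);H,S,V=[hsv[...,i].astype(int) for i in range(3)]
    ok=(d>0)&(P[...,2]>3)
    print(n,"bench z",np.median(P[...,2][(d>0)&(abs(P[...,2])<15)]))
    def comps(m,nm,mn=25):
        k,l,st,ce=cv2.connectedComponentsWithStats(m.astype(np.uint8))
        for i in range(1,k):
            if st[i,4]>=mn:
                q=P[l==i]; 
                if abs(np.median(q[:,1]))<900: print(nm,ce[i].round()*1.5625,st[i,4],"med",np.median(q,0).round(),"p5",np.percentile(q,5,0).round(),"p95",np.percentile(q,95,0).round())
    comps(ok&((H<5)|(H>174))&(S>150)&(V>90),"red")
    comps(ok&(H>5)&(H<16)&(S>150)&(V>90),"orange")
    comps(ok&(H>105)&(H<125)&(S>130)&(V>50),"blue",60)
    comps(ok&(V<50)&(P[...,2]>90)&(P[...,2]<155)&(P[...,1]<-100),"dark",15)
    m=ok&((H<5)|(H>174))&(S>150)&(V>90)&(abs(P[...,2]-86)<14)
    # red wheel rim: contour pixels cast to z=86
    k,l,st,ce=cv2.connectedComponentsWithStats(((( H<6)|(H>172))&(S>140)&(V>70)).astype(np.uint8))
    tgt=np.array([360,225] if n=="scene" else [378,405])/1.5625
    i=min(range(1,k),key=lambda j:np.linalg.norm(ce[j]-tgt)+(1e3 if st[j,4]<100 else 0))
    v,u=np.nonzero(l==i); D=np.stack([(u-K[0,2])/K[0,0],-(v-K[1,2])/K[1,1],-np.ones(len(u))],1)@T[:3,:3].T
    X=T[:3,3]+D*((86-T[2,3])/D[:,2])[:,None]; X=X[:,:2]
    hull=cv2.convexHull(X.astype(np.float32))
    c,rad=cv2.minEnclosingCircle(hull)
    A=np.c_[2*X,np.ones(len(X))]; 
    el=cv2.fitEllipse(hull)
    print("wheel pix",ce[i]*1.5625,st[i],"circle",c,rad,"ellipse",el)
```

```text
scene bench z -0.14789000607095204
red [375.    221.875] 88 med [ 477. -173.   90.] p5 [ 463. -232.   86.] p95 [ 517. -151.   93.]
red [350.     229.6875] 123 med [ 534. -194.   90.] p5 [ 502. -239.   87.] p95 [ 552. -170.   95.]
red [289.0625 354.6875] 193 med [775. -88.  69.] p5 [ 759. -106.   64.] p95 [792. -72.  73.]
red [757.8125 507.8125] 150 med [544. 567. 106.] p5 [532. 556. 103.] p95 [554. 578. 108.]
red [781.25   535.9375] 359 med [562. 604. 106.] p5 [531. 593. 104.] p95 [586. 616. 109.]
red [796.875 562.5  ] 28 med [577. 632. 107.] p5 [569. 629. 105.] p95 [584. 637. 110.]
orange [151.5625 137.5   ] 26 med [ 624. -674.  107.] p5 [ 614. -686.  103.] p95 [ 631. -664.  110.]
orange [364.0625 239.0625] 43 med [ 524. -163.   88.] p5 [ 499. -200.   47.] p95 [ 537. -153.   93.]
orange [439.0625 334.375 ] 75 med [587.  63.  74.] p5 [565.  58.  66.] p95 [611.  69.  78.]
blue [100.     214.0625] 341 med [ 802. -596.   71.] p5 [ 778. -642.   68.] p95 [ 824. -553.   74.]
blue [625.     354.6875] 1036 med [407. 301.  48.] p5 [359. 246.  20.] p95 [427. 352.  52.]
blue [467.1875 395.3125]
[... 1085 characters left out ...]
281.25   226.5625] 434 med [388. 283.  49.] p5 [347. 239.  39.] p95 [421. 332.  51.]
blue [412.5    254.6875] 303 med [604. 150.  54.] p5 [572. 131.  52.] p95 [635. 203.  65.]
blue [270.3125 245.3125] 62 med [367. 238.  37.] p5 [334. 230.  35.] p95 [403. 244.  40.]
dark [557.8125 379.6875] 225 med [ 702. -203.  129.] p5 [ 697. -205.  101.] p95 [ 710. -194.  146.]
dark [375.     439.0625] 251 med [ 495. -251.  126.] p5 [ 489. -253.   93.] p95 [ 502. -243.  145.]
wheel pix [377.77234637 421.86452514] [213 249  57  46 895] circle (503.6726379394531, -199.34303283691406) 50.04729461669922 ellipse ((503.1755676269531, -199.4744110107422), (97.49858856201172, 99.06475067138672), 170.0028839111328)
```

Run:
```python
from h import *
def cast(K,T,uv,z):
    u,v=np.array(uv,float).T; D=np.stack([(u-K[0,2])/K[0,0],-(v-K[1,2])/K[1,1],-np.ones(len(u))],1)@T[:3,:3].T
    return T[:3,3]+D*((z-T[2,3])/D[:,2])[:,None]
cr=[]
for n in("scene","side"):
    f=np.load(n+".npz");p,d,K,T=f["p"],f["d"],f["K"],f["T"]
    P=pts(n,d,K,T); hsv=cv2.cvtColor(p,cv2.COLOR_RGB2HSV);H,S,V=[hsv[...,i].astype(int) for i in range(3)]
    m=(d>0)&(P[...,2]>6)&(P[...,2]<28)&(abs(P[...,0]-600)<130)&(P[...,1]>-40)&(P[...,1]<360)&(P[...,0]>480)
    m=cv2.morphologyEx(m.astype(np.uint8),cv2.MORPH_OPEN,np.ones((3,3)))
    k,l,st,ce=cv2.connectedComponentsWithStats(m); i=1+np.argmax(st[1:,4]); q=P[l==i][:,:2].astype(np.float32)
    print(n,"slide",cv2.minAreaRect(q))
    o=(d>0)&(H>4)&(H<18)&(S>140)&(V>70)&(P[...,2]>22)&(np.hypot(P[...,0]-586,P[...,1]-62)<60)
    q=P[o]; print("paddle",q.min(0).round(),q.max(0).round()); t=q[q[:,2]>71][:,:2]; print("x/y fit",np.polyfit(t[:,0],t[:,1],1),cv2.minAreaRect(t.astype(np.float32)))
    b=[(465,272)] if n=="scene" else [(296,376)]
    print("beaker bottom",cast(K,T,np.array(b)/1.5625,5))
    (x0,x1,y0,y1)=(150,265,110,215) if n=="scene" else (200,370,235,335)
    cr.append(cv2.resize(p[y0:y1,x0:x1,::-1],(400,400*(y1-y0)//(x1-x0)),interpolation=cv2.INTER_CUBIC))
h=max(c.shape[0] for c in cr)
cv2.imwrite("pics/crop1.png",np.hstack([cv2.copyMakeBorder(c,0,h-c.shape[0],0,0,cv2.BORDER_CONSTANT) for c in cr]))
```

```text
scene slide ((629.0468139648438, 294.3401184082031), (123.94363403320312, 150.90846252441406), 87.07843780517578)
paddle [563.  56.  29.] [615.  71.  80.]
x/y fit [ -0.17243984 164.14936142] ((588.7246704101562, 62.07781982421875), (9.086082458496094, 51.88949203491211), 80.18946075439453)
beaker bottom [[408.50801924 -26.1849658    5.        ]]
side slide ((610.4859008789062, 182.43878173828125), (344.1295166015625, 148.77627563476562), 79.79925537109375)
paddle [559.  50.  72.] [610.  70.  77.]
x/y fit [ -0.1782834  161.86038614] ((584.5650634765625, 59.06135940551758), (13.205243110656738, 51.382080078125), 79.91533660888672)
beaker bottom [[406.54161607 -42.16918379   5.        ]]
```

View pics/crop1.png

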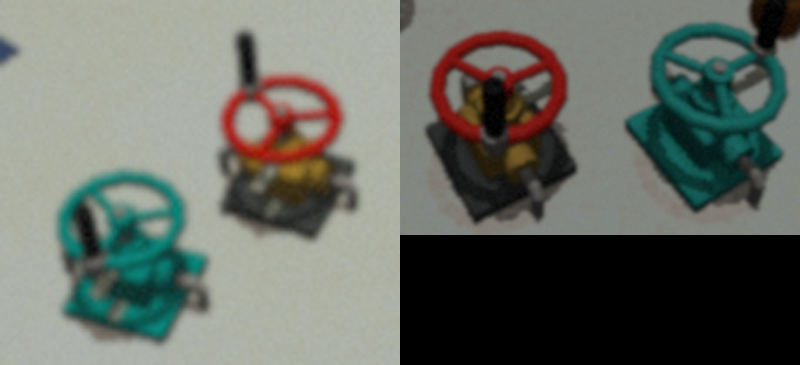

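The enlarged crop confirms the choice. The red wheel on the brass valve is in the left panel at (282,118), with its black handle at (247,60). The right panel shows it at (498,85), handle at (495,110). The turquoise look-alike is at (122,222) and (718,68). Both views agree:
- **Wheel centre:** about (504.5,-198.5)
- **Handle:** about (497,-243)
- **Paddle:** about (587,60.5)
- **Push direction:** yaw -10°

```bash
cat >> h.py <<'E'
from scipy.spatial.transform import Rotation as Ro
def rel(goals, yax=None):
    """goals: world TCP mm; yax: wanted tool y in world (horizontal), tool down -> shifts m, rotvec deg"""
    s=sense(); R0=Ro.from_euler('xyz',s['tcp_rot'],degrees=True).as_matrix(); p=s['tool_pos']
    rv=np.zeros(3)
    if yax is not None:
        y=np.array([yax[0],yax[1],0.]);y/=np.linalg.norm(y); x=np.array([0,0,-1.]); 
        if y@R0[:,1]<0: y=-y
        rv=Ro.from_matrix(R0.T@np.stack([x,y,np.cross(x,y)],1)).as_rotvec(degrees=True)
    for g in goals: print((R0.T@(np.array(g)-p)/1000).round(4), end=' ')
    print("rv",rv.round(2)); print("p",p.round(1),"R0\n",R0.round(3),"F",s['ft_force'].round(1),"gap",s['finger_gap'],"t",s['time'])
E
python3 - <<'E'
from h import *
u=np.array([.173,.985]);c=np.array([587,60.5]); b=c-u*(6+11+20)
rel([[*b,252],[*b,60]],(.985,-.173))
E
```

```text
[ 0.0011 -0.4039 -0.5471] [ 0.1931 -0.4036 -0.5471] rv [-57.99  -0.06   0.08]
p [ 225.1 -555.7  252.3] R0
 [[-0.     0.375 -0.927]
 [ 0.002 -0.927 -0.375]
 [-1.    -0.002 -0.   ]] F [ 1.  -0.6  0.2] gap 85.10948332867733 t 0.1
```

carry_out --commands '[0, -0.034, -0.046, -5, 0, 0, 1, 0, -0.067, -0.091, -10, 0, 0, 1, 0, -0.101, -0.137, -15, 0, 0, 1, 0, -0.135, -0.182, -20, 0, 0, 1, 0, -0.168, -0.228, -25, 0, 0, 1, 0, -0.202, -0.274, -30, 0, 0, 1, 0, -0.236, -0.319, -35, 0, 0, 1, 0, -0.269, -0.365, -40, 0, 0, 1, 0, -0.303, -0.41, -45, 0, 0, 1, 0, -0.337, -0.456, -50, 0, 0, 1, 0, -0.37, -0.501, -55, 0, 0, 1, 0.001, -0.404, -0.547, -58, 0, 0, 1]' --grip_force 60

```text
time: 1.6
tool_pos: [581.1, 25.8, 251.8]
tcp_rot: [-143.0, 89.9, 117.2]
ft_force: [0.1, -0.4, 0.6]
finger_gap: -0.0
```

Run:
```python
from h import *
u=np.array([.173,.985]);c=np.array([587,60.5]); b=c-u*(6+11+20)
rel([[*b,252],[*b,62]],(.985,-.173))
```

```text
[-0.0002 -0.0001  0.0018] [0.1898 0.     0.0021] rv [ 0.14 -0.07  0.06]
p [581.1  25.8 251.8] R0
 [[-0.001  0.985 -0.171]
 [ 0.001 -0.171 -0.985]
 [-1.    -0.001 -0.001]] F [ 0.1 -0.4  0.6] gap -0.028683994888391223 t 1.6
```

carry_out --commands '[0.05, 0, 0.002, 0, 0, 0, 1, 0.1, 0, 0.002, 0, 0, 0, 1, 0.15, 0, 0.002, 0, 0, 0, 1, 0.19, 0, 0.002, 0, 0, 0, 1, 0.19, 0, 0.002, 0, 0, 0, 1, 0.19, 0, -0.01, 0, 0, 0, 1, 0.19, 0, -0.018, 0, 0, 0, 1, 0.19, 0, -0.028, 0, 0, 0, 1, 0.19, 0, -0.04, 0, 0, 0, 1, 0.19, 0, -0.052, 0, 0, 0, 1, 0.19, 0, -0.064, 0, 0, 0, 1, 0.19, 0, -0.075, 0, 0, 0, 1]'

```text
time: 3.1
tool_pos: [593.7, 100.9, 61.8]
tcp_rot: [-134.4, 89.9, 125.7]
ft_force: [2.0, -1.6, 1.0]
finger_gap: 0.1
```

carry_out --commands '[0, 0, -0.008, 0, 0, 0, 1, 0, 0, -0.012, 0, 0, 0, 1, 0, 0, -0.016, 0, 0, 0, 1, 0, 0, -0.019, 0, 0, 0, 1, 0, 0, -0.022, 0, 0, 0, 1, 0, 0, -0.025, 0, 0, 0, 1, 0, 0, -0.028, 0, 0, 0, 1]'

```text
time: 3.98
tool_pos: [598.1, 127.3, 61.6]
tcp_rot: [-62.5, 89.9, -162.3]
ft_force: [-3.8, -15.8, 6.1]
finger_gap: -0.1
```

carry_out --commands '[0, 0, -0.004, 0, 0, 0, 1, 0, 0, -0.007, 0, 0, 0, 1, 0, 0, -0.007, 0, 0, 0, 1]'

```text
time: 4.35
tool_pos: [598.2, 127.4, 61.7]
tcp_rot: [-20.7, 89.3, -120.6]
ft_force: [-11.2, -34.6, 12.9]
finger_gap: 0.1
```

carry_out --commands '[0, 0, 0.012, 0, 0, 0, 1, 0, 0, 0.03, 0, 0, 0, 1, -0.06, 0, 0.03, 0, 0, 0, 1, -0.12, 0, 0.03, 0, 0, 0, 1, -0.17, 0, 0.04, 0, 0, 0, 1, -0.17, 0.0, 0.09, 0, 0, 0, 1, -0.17, 0, 0.15, 0, 0, 0, -1, -0.17, 0, 0.2, 0, 0, 0, -1]'

```text
time: 5.35
tool_pos: [564.3, -69.3, 234.1]
tcp_rot: [-17.9, 89.3, -117.8]
ft_force: [0.3, 0.2, 1.3]
finger_gap: 35.9
```

Run:
```python
from h import *
for n in("scene","side"):
    p,d,K,T=shot(n); P=pts(n,d,K,T); hsv=cv2.cvtColor(p,cv2.COLOR_RGB2HSV);H,S,V=[hsv[...,i].astype(int) for i in range(3)]
    o=(d>0)&(H>4)&(H<18)&(S>140)&(V>70)&(P[...,2]>71)&(P[...,2]<82)&(np.hypot(P[...,0]-595,P[...,1]-110)<100)
    q=P[o][:,:2].astype(np.float32); print(n,len(q),cv2.minAreaRect(q) if len(q) else 0)
    if n=="side": cv2.imwrite("pics/side1.png",cv2.resize(p[60:330,150:420,::-1],(600,600),interpolation=cv2.INTER_CUBIC))
rel([[497.0,-243,240],[497,-243,124]])
```

```text
scene 72 ((603.4320068359375, 145.4482421875), (10.349346160888672, 51.04597473144531), 80.99471282958984)
side 68 ((600.4837036132812, 141.36959838867188), (12.124676704406738, 50.36505126953125), 79.35758209228516)
[-0.0035 -0.0357  0.1801] [ 0.1125 -0.0353  0.1786] rv [0. 0. 0.]
p [563.9 -72.1 234.1] R0
 [[-0.006  0.984 -0.176]
 [-0.012 -0.177 -0.984]
 [-1.    -0.004  0.013]] F [-0.3  0.3 -0.1] gap 50.80179347417324 t 5.45
```

View pics/side1.png

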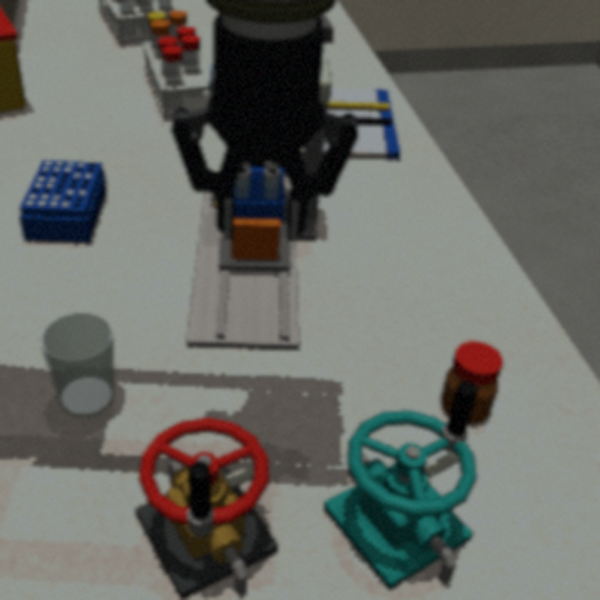

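Both views put the paddle 84 mm further along, at about (602,143). It didn't move under 35 N, well above the ball's 13 N maximum, so the carriage is against its stop. In the picture the carriage and paddle at (256,240) have moved under the head, and the red wheel's handle is at (200,490). I'll go to the handle next.

Run:
```python
from h import *
rel([[496.0,-243.7,230],[496,-243.7,125]],(.984,-.177))
```

```text
[ 0.0065 -0.0365  0.1808] [ 0.1115 -0.0361  0.1795] rv [0.03 0.72 0.22]
p [563.9 -72.1 234.1] R0
 [[-0.006  0.984 -0.176]
 [-0.012 -0.177 -0.984]
 [-1.    -0.004  0.013]] F [-0.3  0.3 -0.1] gap 50.80179347417324 t 5.45
```

carry_out --commands '[0.001, -0.01, 0.05, 0, 0.2, 0, -1, 0.002, -0.02, 0.1, 0, 0.4, 0, -1, 0.004, -0.03, 0.15, 0, 0.7, 0.2, -1, 0.006, -0.0365, 0.181, 0, 0.7, 0.2, -1, 0.006, -0.0365, 0.181, 0, 0.7, 0.2, -1, 0.04, -0.0365, 0.181, 0, 0.7, 0.2, -1, 0.08, -0.036, 0.18, 0, 0.7, 0.2, -1, 0.1115, -0.036, 0.1795, 0, 0.7, 0.2, -1, 0.1115, -0.036, 0.1795, 0, 0.7, 0.2, -1]'

```text
time: 6.58
tool_pos: [494.7, -241.1, 121.9]
tcp_rot: [-113.5, 89.6, 146.4]
ft_force: [-0.6, 0.6, 0.5]
finger_gap: 85.7
```

Run:
```python
from h import *
p,d,K,T=shot("side"); cv2.imwrite("pics/side2.png",cv2.resize(p[180:360,160:400,::-1],(800,600),interpolation=cv2.INTER_CUBIC))
rel([])
```

```text
rv [0. 0. 0.]
p [ 495.9 -242.2  124.3] R0
 [[-0.002  0.984 -0.175]
 [ 0.001 -0.175 -0.985]
 [-1.    -0.002 -0.001]] F [ 0.1 -0.1  0.2] gap 85.23824045231817 t 6.625
```

View pics/side2.png

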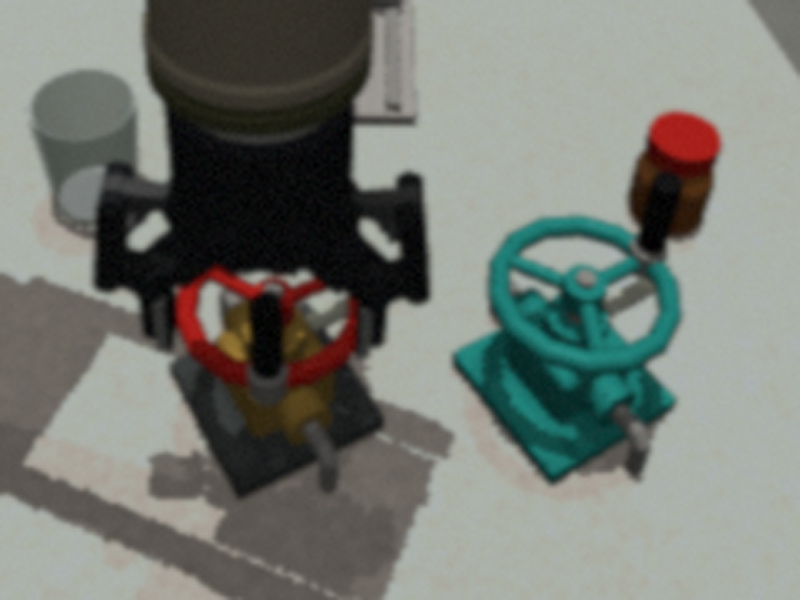

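The handle at (267,330) stands between the open fingers at (160,315) and (370,315), so I'll close on it.

carry_out --commands '[0, 0, 0, 0, 0, 0, 1, 0, 0, 0, 0, 0, 0, 1, 0, 0, 0, 0, 0, 0, 1, 0, 0, 0, 0, 0, 0, 1, 0, 0, 0, 0, 0, 0, 1, 0, 0, 0, 0, 0, 0, 1]' --grip_force 60

```text
time: 7.38
tool_pos: [496.2, -242.4, 125.0]
tcp_rot: [-113.4, 89.9, 146.5]
ft_force: [-0.2, 1.2, 5.2]
finger_gap: 14.4
```

```bash
cat >> h.py <<'E'
C=np.array([504.5,-198.5])
def arc(a0,da,n,rad=45,z=125):
    a=np.radians(a0+da*np.arange(1,n+1))
    rel([[C[0]+rad*np.cos(t),C[1]+rad*np.sin(t),z] for t in a])
    q=sense()['tool_pos'][:2]-C; print("ang",np.degrees(np.arctan2(q[1],q[0])),"rad",np.hypot(*q))
E
python3 - <<'E'
from h import *
arc(-100.6,-15,12)
E
```

```text
[-0.     -0.0116 -0.0013] [ 0.     -0.0224 -0.0059] [ 0.     -0.0316 -0.0131] [ 0.0001 -0.0387 -0.0225] [ 0.0001 -0.0431 -0.0334] [ 0.0001 -0.0445 -0.045 ] [ 0.0001 -0.0429 -0.0567] [ 0.0001 -0.0383 -0.0675] [ 0.0001 -0.0311 -0.0767] [ 0.0001 -0.0217 -0.0838] [ 0.0001 -0.0108 -0.0882] [ 0.      0.0009 -0.0896] rv [0. 0. 0.]
p [ 496.2 -242.4  125. ] R0
 [[-0.002  0.984 -0.175]
 [ 0.001 -0.175 -0.984]
 [-1.    -0.002 -0.001]] F [-0.2  1.2  5.2] gap 14.407945535167443 t 7.375
ang -100.69997008052636 rad 44.64177108072026
```

carry_out --commands '[0, -0.0116, -0.0013, 0, 0, 0, 1, 0, -0.0224, -0.0059, 0, 0, 0, 1, 0, -0.0316, -0.0131, 0, 0, 0, 1, 0, -0.0387, -0.0225, 0, 0, 0, 1, 0, -0.0431, -0.0334, 0, 0, 0, 1, 0, -0.0445, -0.045, 0, 0, 0, 1, 0, -0.0429, -0.0567, 0, 0, 0, 1, 0, -0.0383, -0.0675, 0, 0, 0, 1, 0, -0.0311, -0.0767, 0, 0, 0, 1]'

```text
time: 8.5
tool_pos: [478.6, -160.1, 125.0]
tcp_rot: [-114.5, 89.8, 145.5]
ft_force: [-1.2, -3.1, 2.6]
finger_gap: 14.3
```

Run:
```python
from h import *
arc(-100.6-135,-10,12)
p,d,K,T=shot("side"); a=p[180:360,170:350,::-1]
p,d,K,T=shot("scene"); b=p[100:190,180:270,::-1]
cv2.imwrite("pics/both3.png",np.hstack([cv2.resize(i,(400,400),interpolation=cv2.INTER_CUBIC) for i in (a,b)]))
```

```text
[ 0.      0.0068 -0.0038] [-0.      0.0136 -0.0077] [-0.      0.021  -0.0103] [-0.0001  0.0287 -0.0116] [-0.0001  0.0366 -0.0115] [-0.0001  0.0443 -0.0101] [-0.0001  0.0516 -0.0073] [-0.0002  0.0584 -0.0034] [-0.0002  0.0644  0.0017] [-0.0002  0.0694  0.0078] [-0.0002  0.0732  0.0146] [-0.0002  0.0758  0.022 ] rv [0. 0. 0.]
p [ 478.6 -160.1  125. ] R0
 [[-0.003  0.985 -0.175]
 [ 0.002 -0.175 -0.985]
 [-1.    -0.003 -0.001]] F [-1.2 -3.1  2.6] gap 14.303964360419963 t 8.5
ang 124.0267838489035 rad 46.351206350517025
```

View pics/both3.png

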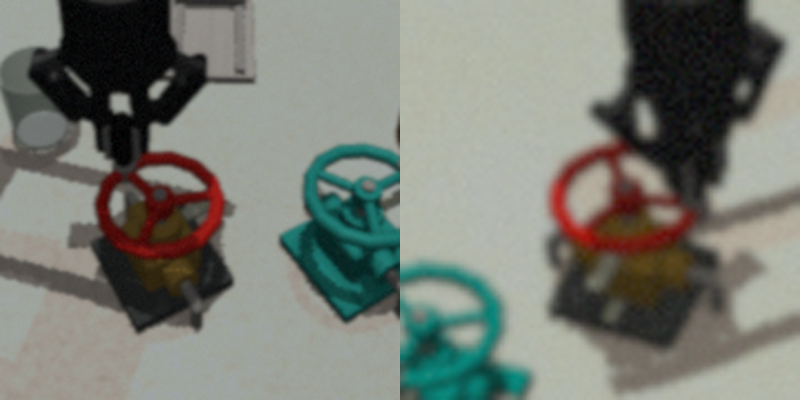

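The handle has followed the fingers round to the left panel's (125,155). A pale pointer bar shows in the right panel near (605,270), so I'll locate it to predict where the stop is.

Run:
```python
from h import *
p,d,K,T=shot("scene"); P=pts("scene",d,K,T); hsv=cv2.cvtColor(p,cv2.COLOR_RGB2HSV)
for (x,y) in [(605,270),(600,278),(611,258),(587,318)]:
    u=int(180+(x-400)*.225);v=int(100+y*.225); q=P[v,u]; print((x,y),q.round(),hsv[v,u],"ang",np.degrees(np.arctan2(q[1]+198.5,q[0]-504.5)).round(),np.hypot(q[0]-504.5,q[1]+198.5).round())
p,d,K,T=shot("side"); P=pts("side",d,K,T); hsv=cv2.cvtColor(p,cv2.COLOR_RGB2HSV)
m=(d>0)&(hsv[...,1]<60)&(P[...,2]>35)&(P[...,2]<84)&(np.hypot(P[...,0]-504.5,P[...,1]+198.5)<75)
q=P[m]; print(len(q)); a=np.degrees(np.arctan2(q[:,1]+198.5,q[:,0]-504.5)); print(np.c_[q,a,hsv[m][:,1:]].round()[::max(1,len(q)//25)])
```

```text
(605, 270) [ 541. -183.   59.] [30 39 92] ang 23.0 39.0
(600, 278) [ 547. -182.   56.] [ 28  36 100] ang 22.0 45.0
(611, 258) [ 534. -186.   59.] [26 40 95] ang 23.0 32.0
(587, 318) [ 550. -196.   10.] [90 19 41] ang 3.0 46.0
87
[[ 496. -161.   82.  103.   39.  110.]
 [ 529. -171.   84.   48.   35.  118.]
 [ 475. -171.   79.  138.   54.   76.]
 [ 480. -172.   78.  132.   31.   75.]
 [ 482. -152.   36.  115.   12.   65.]
 [ 488. -154.   35.  111.   25.   72.]
 [ 531. -186.   59.   26.   36.   79.]
 [ 536. -187.   59.   21.   33.   78.]
 [ 542. -187.   58.   18.   33.   78.]
 [ 531. -188.   59.   23.   29.   80.]
 [ 536. -187.   57.   20.   28.   82.]
 [ 541. -188.   58.   15.   30.   77.]
 [ 525. -187.   56.   29.   24.   74.]
 [ 530. -190.   59.   18.   25.   81.]
 [ 536. -190.   57.   16.   30.   84.]
 [ 541. -191.   58.   12.   48.   75.]
 [ 527. -190.   57.   21.   29.   80.]
 [ 532. -191.   57.   15.   30.   85.]
 [ 537. -192.   57.   11.   21.   74.]
 [ 523. -191.   56.   21.   51.   65.]
 [ 528. -192.   57.   15.   26.   79.]
 [ 533. -193.   57.   11.   26.   78.]
 [ 524. -195.   58.   11.   37.   69.]
 [ 529. -195.   57.    7.   23.   68.]
 [ 524. -196.   57.    7.   59.   61.]
 [ 529. -196.   55.    7.   19.   53.]
 [ 518. -241.   37.  -73.   20.   63.]
 [ 522. -249.   35.  -71.   18.   58.]
 [ 520. -252.   35.  -74.    9.   58.]]
```

carry_out --commands '[0, 0.0068, -0.0038, 0, 0, 0, 1, 0, 0.0136, -0.0077, 0, 0, 0, 1, 0, 0.021, -0.0103, 0, 0, 0, 1, 0, 0.0287, -0.0116, 0, 0, 0, 1, 0, 0.0366, -0.0115, 0, 0, 0, 1, 0, 0.0443, -0.0101, 0, 0, 0, 1, 0, 0.0516, -0.0073, 0, 0, 0, 1, 0, 0.0584, -0.0034, 0, 0, 0, 1]'

```text
time: 9.7
tool_pos: [537.0, -167.9, 124.9]
tcp_rot: [-112.0, 89.8, 147.9]
ft_force: [-9.8, -4.5, 8.1]
finger_gap: 14.7
```

Run:
```python
from h import *
arc(44.4,-4,12)
```

```text
[-0.0001  0.002   0.0011] [-0.0001  0.0044  0.0032] [-0.0001  0.0066  0.0054] [-0.0001  0.0086  0.0078] [-0.0001  0.0105  0.0103] [-0.0001  0.0121  0.013 ] [-0.0001  0.0136  0.0158] [-0.0002  0.0149  0.0186] [-0.0002  0.016   0.0216] [-0.0002  0.0169  0.0246] [-0.0002  0.0176  0.0276] [-0.0002  0.0181  0.0307] rv [0. 0. 0.]
p [ 537.  -167.9  124.9] R0
 [[-0.003  0.985 -0.175]
 [ 0.002 -0.175 -0.985]
 [-1.    -0.003 -0.001]] F [-9.8 -4.5  8.1] gap 14.715579327362164 t 9.7
ang 43.28762025496446 rad 44.6313310896782
```

```bash
sed -i 's/C=np.array(.*/C=np.array([503.6,-199.2])/' h.py
python3 - <<'E'
from h import *
arc(44.4,-4,12)
E
```

```text
[-0.0001  0.0012  0.0019] [-0.0001  0.0036  0.004 ] [-0.0001  0.0058  0.0063] [-0.0001  0.0078  0.0087] [-0.0001  0.0097  0.0112] [-0.0001  0.0114  0.0138] [-0.0001  0.0129  0.0166] [-0.0002  0.0142  0.0195] [-0.0002  0.0153  0.0224] [-0.0002  0.0162  0.0254] [-0.0002  0.0168  0.0285] [-0.0002  0.0173  0.0316] rv [0. 0. 0.]
p [ 537.  -167.9  124.9] R0
 [[-0.003  0.985 -0.175]
 [ 0.002 -0.175 -0.985]
 [-1.    -0.003 -0.001]] F [-9.8 -4.5  8.1] gap 14.715579327362164 t 9.7
ang 43.15297637205273 rad 45.76654905380086
```

Stepping to about 20°.

carry_out --commands '[0, 0.0012, 0.0019, 0, 0, 0, 1, 0, 0.0036, 0.004, 0, 0, 0, 1, 0, 0.0058, 0.0063, 0, 0, 0, 1, 0, 0.0078, 0.0087, 0, 0, 0, 1, 0, 0.0097, 0.0112, 0, 0, 0, 1, 0, 0.0114, 0.0138, 0, 0, 0, 1]'

```text
time: 10.45
tool_pos: [545.4, -182.2, 124.9]
tcp_rot: [-125.9, 89.6, 134.0]
ft_force: [-9.2, 16.0, 14.2]
finger_gap: 14.2
```

Run:
```python
from h import *
arc(20.4,-3,10)
```

```text
[-0.0002  0.0018  0.0033] [-0.0002  0.0028  0.0054] [-0.0002  0.0037  0.0076] [-0.0002  0.0045  0.0098] [-0.0002  0.0052  0.0121] [-0.0002  0.0058  0.0144] [-0.0002  0.0062  0.0167] [-0.0002  0.0066  0.019 ] [-0.0003  0.0068  0.0214] [-0.0003  0.0068  0.0237] rv [0. 0. 0.]
p [ 545.4 -182.2  124.9] R0
 [[-0.005  0.985 -0.174]
 [ 0.005 -0.174 -0.985]
 [-1.    -0.005 -0.004]] F [-9.2 16.  14.2] gap 14.154549281875218 t 10.45
ang 22.19975594005701 rad 45.11585416282387
```

carry_out --commands '[0, 0.002, 0.0045, 0, 0, 0, 1, 0, 0.0025, 0.0055, 0, 0, 0, 1, 0, 0.0025, 0.0055, 0, 0, 0, 1, 0, 0.0025, 0.0055, 0, 0, 0, 1]'

```text
time: 10.95
tool_pos: [545.5, -182.4, 124.8]
tcp_rot: [-136.3, 89.0, 123.8]
ft_force: [-12.9, 28.2, 19.8]
finger_gap: 14.7
```

Run:
```python
from h import *
p,d,K,T=shot("side"); a=p[180:360,170:350,::-1]
p,d,K,T=shot("scene"); b=p[100:190,180:270,::-1]
cv2.imwrite("pics/both4.png",np.hstack([cv2.resize(i,(400,400),interpolation=cv2.INTER_CUBIC) for i in (a,b)]))
arc(22,15,12)
```

```text
[-0.     -0.0076 -0.0091] [ 0.0002 -0.0172 -0.016 ] [ 0.0003 -0.0282 -0.0201] [ 0.0005 -0.0399 -0.0212] [ 0.0006 -0.0515 -0.0193] [ 0.0007 -0.0622 -0.0145] [ 0.0007 -0.0712 -0.007 ] [ 0.0006 -0.0781  0.0026] [ 0.0006 -0.0822  0.0136] [ 0.0004 -0.0833  0.0252] [ 0.0003 -0.0814  0.0368] [ 0.0001 -0.0766  0.0475] rv [0. 0. 0.]
p [ 545.5 -182.4  124.8] R0
 [[-0.009  0.985 -0.172]
 [ 0.014 -0.172 -0.985]
 [-1.    -0.012 -0.012]] F [-13.1  27.7  20.2] gap 14.35718255358648 t 11.05
ang 21.836391513138533 rad 45.11995247715914
```

View pics/both4.png

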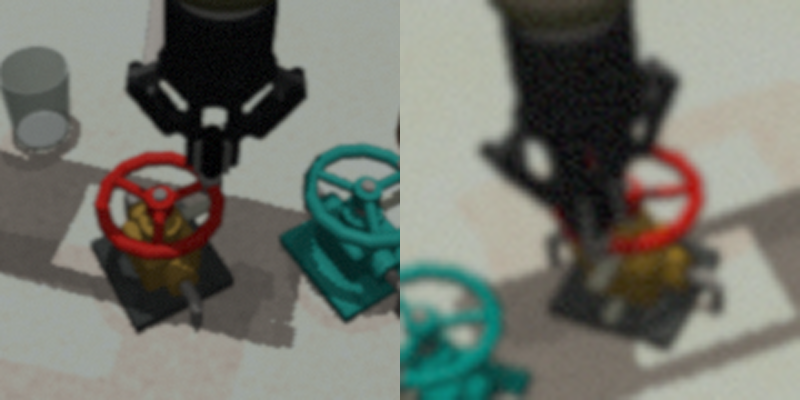

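The handle stands over the pointer at about 21.8° and didn't move as the push rose to 31 N, so the wheel is at its closed stop. Next is +720° as three 240° arcs, with the small tilt corrected.

```bash
sed -i 's/def arc(a0,da,n,rad=45,z=125)/def arc(a0,da,n,rad=45,z=125.5)/; s/z\] for t in a\])/z] for t in a],(.985,-.174))/' h.py
python3 - <<'E'
from h import *
arc(21.8,20,12)
E
```

```text
[-0.0005 -0.0105 -0.0116] [-0.0002 -0.0243 -0.019 ] [-0.     -0.0397 -0.0212] [ 0.0001 -0.055  -0.0181] [ 0.0002 -0.0683 -0.0099] [ 0.0001 -0.078   0.0024] [ 0.     -0.0829  0.0173] [-0.0002 -0.0824  0.0329] [-0.0004 -0.0767  0.0474] [-0.0007 -0.0663  0.0591] [-0.0009 -0.0525  0.0665] [-0.0011 -0.037   0.0687] rv [ 0.11 -0.69  0.66]
p [ 545.5 -182.4  124.8] R0
 [[-0.009  0.985 -0.172]
 [ 0.014 -0.172 -0.985]
 [-1.    -0.012 -0.012]] F [-13.1  27.7  20.2] gap 14.35718255358648 t 11.05
ang 21.836391513138533 rad 45.11995247715914
```

carry_out --commands '[0, -0.0105, -0.0116, 0, -0.7, 0.7, 1, 0, -0.0243, -0.019, 0, -0.7, 0.7, 1, 0, -0.0397, -0.0212, 0, -0.7, 0.7, 1, 0, -0.055, -0.0181, 0, -0.7, 0.7, 1, 0, -0.0683, -0.0099, 0, -0.7, 0.7, 1, 0, -0.078, 0.0024, 0, -0.7, 0.7, 1, 0, -0.0829, 0.0173, 0, -0.7, 0.7, 1, 0, -0.0824, 0.0329, 0, -0.7, 0.7, 1, 0, -0.0767, 0.0474, 0, -0.7, 0.7, 1, -0.0005, -0.0663, 0.0591, 0, -0.7, 0.7, 1, -0.0008, -0.0525, 0.0665, 0, -0.7, 0.7, 1, -0.001, -0.037, 0.0687, 0, -0.7, 0.7, 1]'

```text
time: 12.55
tool_pos: [497.9, -243.0, 124.9]
tcp_rot: [-169.0, 89.8, 91.0]
ft_force: [-1.8, 18.9, 8.5]
finger_gap: 14.4
```

Run:
```python
from h import *
arc(261.8,20,12)
```

```text
[-0.0006  0.0147 -0.0023] [-0.0006  0.028  -0.0105] [-0.0006  0.0377 -0.0228] [-0.0005  0.0426 -0.0376] [-0.0005  0.0421 -0.0532] [-0.0004  0.0364 -0.0678] [-0.0004  0.026  -0.0794] [-0.0004  0.0122 -0.0868] [-0.0004 -0.0033 -0.0891] [-0.0004 -0.0186 -0.0859] [-0.0004 -0.0319 -0.0777] [-0.0004 -0.0416 -0.0654] rv [ 0.09 -0.17  0.03]
p [ 497.9 -243.   124.9] R0
 [[-0.     0.985 -0.172]
 [ 0.003 -0.172 -0.985]
 [-1.    -0.001 -0.003]] F [-1.8 18.9  8.5] gap 14.383970626624006 t 12.55
ang -97.43185678374475 rad 44.14356952378799
```

```bash
sed -i 's/C=np.array(.*/C=np.array([503.6,-198.7])/; s/rad=45,/rad=44.5,/' h.py
python3 - <<'E'
from h import *
arc(261.8,20,12)
E
```

```text
[-0.0006  0.0145 -0.0033] [-0.0006  0.0276 -0.0114] [-0.0006  0.0372 -0.0235] [-0.0005  0.042  -0.0382] [-0.0005  0.0416 -0.0536] [-0.0004  0.0358 -0.068 ] [-0.0004  0.0256 -0.0795] [-0.0004  0.0119 -0.0869] [-0.0004 -0.0033 -0.0891] [-0.0004 -0.0185 -0.0859] [-0.0004 -0.0316 -0.0778] [-0.0004 -0.0412 -0.0657] rv [ 0.09 -0.17  0.03]
p [ 497.9 -243.   124.9] R0
 [[-0.     0.985 -0.172]
 [ 0.003 -0.172 -0.985]
 [-1.    -0.001 -0.003]] F [-1.8 18.9  8.5] gap 14.383970626624006 t 12.55
ang -97.34884677084591 rad 44.63941607220291
```

carry_out --commands '[-0.0005, 0.0145, -0.0033, 0, 0, 0, 1, -0.0005, 0.0276, -0.0114, 0, 0, 0, 1, -0.0005, 0.0372, -0.0235, 0, 0, 0, 1, -0.0005, 0.042, -0.0382, 0, 0, 0, 1, -0.0005, 0.0416, -0.0536, 0, 0, 0, 1, -0.0005, 0.0358, -0.068, 0, 0, 0, 1, -0.0005, 0.0256, -0.0795, 0, 0, 0, 1, -0.0005, 0.0119, -0.0869, 0, 0, 0, 1, -0.0005, -0.0033, -0.0891, 0, 0, 0, 1, -0.0005, -0.0185, -0.0859, 0, 0, 0, 1, -0.0005, -0.0316, -0.0778, 0, 0, 0, 1, -0.0005, -0.0412, -0.0657, 0, 0, 0, 1]'

```text
time: 14.05
tool_pos: [467.6, -170.2, 125.2]
tcp_rot: [-161.8, 89.7, 98.4]
ft_force: [6.0, 0.3, -6.5]
finger_gap: 14.6
```

Run:
```python
from h import *
arc(501.8,20,12)
```

```text
[-0.0004 -0.0037  0.0155] [-0.0005 -0.0032  0.0309] [-0.0005  0.0025  0.0453] [-0.0006  0.0128  0.0568] [-0.0007  0.0264  0.0642] [-0.0007  0.0417  0.0664] [-0.0007  0.0568  0.0633] [-0.0007  0.07    0.0552] [-0.0006  0.0795  0.043 ] [-0.0006  0.0844  0.0284] [-0.0005  0.0839  0.0129] [-0.0004  0.0782 -0.0014] rv [ 0.14 -0.27  0.09]
p [ 467.6 -170.2  125.2] R0
 [[-0.001  0.985 -0.172]
 [ 0.005 -0.172 -0.985]
 [-1.    -0.002 -0.005]] F [ 6.   0.3 -6.5] gap 14.630112676168523 t 14.05
ang 141.5996544768386 rad 45.94112091136543
```

carry_out --commands '[0, -0.0037, 0.0155, 0, 0, 0, 1, 0, -0.0032, 0.0309, 0, 0, 0, 1, 0, 0.0025, 0.0453, 0, 0, 0, 1, 0, 0.0128, 0.0568, 0, 0, 0, 1, 0, 0.0264, 0.0642, 0, 0, 0, 1, 0, 0.0417, 0.0664, 0, 0, 0, 1, 0, 0.0568, 0.0633, 0, 0, 0, 1, 0, 0.07, 0.0552, 0, 0, 0, 1, 0, 0.0795, 0.043, 0, 0, 0, 1, 0, 0.0844, 0.0284, 0, 0, 0, 1, 0, 0.0839, 0.0129, 0, 0, 0, 1, 0, 0.0782, -0.0014, 0, 0, 0, 1]'

```text
time: 15.55
tool_pos: [545.7, -183.1, 125.1]
tcp_rot: [-173.7, 89.8, 86.4]
ft_force: [-3.3, -4.4, 0.5]
finger_gap: 14.4
```

carry_out --commands '[0, 0, 0, 0, 0, 0, 1, 0, 0, 0, 0, 0, 0, 1]'

```text
time: 15.8
tool_pos: [545.7, -183.1, 125.0]
tcp_rot: [-168.3, 89.8, 91.8]
ft_force: [-3.4, 0.6, 2.9]
finger_gap: 14.8
```

Run:
```python
from h import *
p,d,K,T=shot("side"); a=p[60:360,100:400,::-1]
p,d,K,T=shot("scene"); b=p[90:240,180:330,::-1]
cv2.imwrite("pics/both5.png",np.hstack([cv2.resize(i,(400,400),interpolation=cv2.INTER_CUBIC) for i in (a,b)]))
P=pts("scene",d,K,T); hsv=cv2.cvtColor(p,cv2.COLOR_RGB2HSV);H,S,V=[hsv[...,i].astype(int) for i in range(3)]
o=(d>0)&(H>4)&(H<18)&(S>140)&(V>70)&(P[...,2]>71)&(P[...,2]<82)&(np.hypot(P[...,0]-595,P[...,1]-110)<100)
print("paddle",cv2.minAreaRect(P[o][:,:2].astype(np.float32)))
arc(21.8,1,2); print(sense()['qd'].round(2))
```

```text
paddle ((602.3900756835938, 146.62611389160156), (9.232674598693848, 53.70718765258789), 80.25196075439453)
[-0.0004 -0.0014 -0.0016] [-0.0004 -0.0018 -0.0023] rv [ 0.1  -0.19  0.02]
p [ 545.7 -183.3  125.1] R0
 [[ 0.     0.985 -0.172]
 [ 0.003 -0.172 -0.985]
 [-1.    -0.    -0.003]] F [-2.5  1.4  3.1] gap 14.865808015663292 t 15.9
ang 20.101288067253588 rad 44.85176433919116
[-0.05  0.01  0.06  0.04 -0.17  0.12]
```

View pics/both5.png

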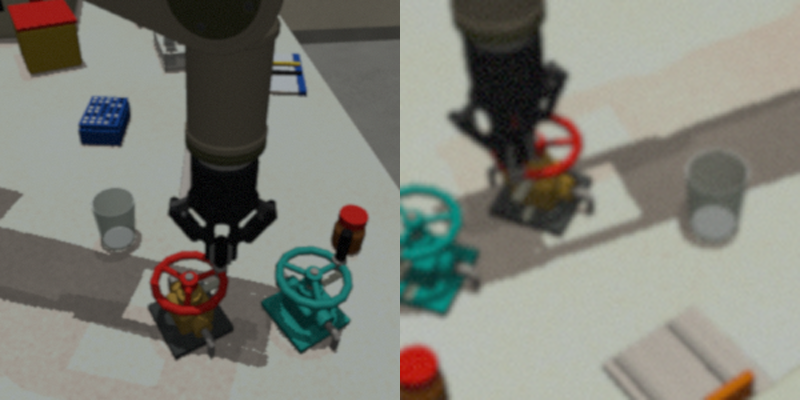

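```bash
python3 -c "
from bench import order; print(order.hand_in())"
```

```text
the job is handed in; nothing more can be done
None
```

I did all the steps in order and handed the job in at about 16 s, but no verdict came back.

- **Carriage:** I pushed it by the orange paddle with closed fingers until it stood still at about 35 N, well above the ball's 13 N maximum. Both views then showed the paddle moved about 84 mm. A check in the scene view at the end found it still there, within about 1.5 mm.
- **Closing the wheel:** I gripped the red wheel's black handle and turned it clockwise about 238°. It stopped at 21.8°, close to the pointer (measured at 18 ± 6°), and did not move as the push rose to about 31 N.
- **Opening the wheel:** I turned it back +720° in three 240° arcs. The gripper ended less than 1 mm from where it stood at the closed stop, which is about 1–2° short of two full turns (allowed: 15°).
- **Grip at the end:** The fingers are still closed on the handle, with the gripper set to 60 N and the opening at 14.8 mm. The arm was at rest.
- **Bystanders:** In the last picture the beaker, tip box and jar look undisturbed. I judged this by eye and did not measure their positions.

Two things did not match exactly. My first estimate of the wheel centre was about 1 mm off, which gave up to 19 N of sideways force during the turn, and I corrected it on the way. The finger opening also reads 14.4–14.9 mm on a 16 mm handle, probably from the pads compressing.

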